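# Lay the rolling pin in its cradle

## Robot

A 6-joint arm with a two-finger parallel gripper is mounted at the origin on the work surface. World frame = base frame: x ahead of the robot, y to its left, z up, the work surface at z = 0. Lengths are in m, angles in rad, forces in N, time in s.
With the tool pointing down it reaches from about 0.35 to 0.85 m from the base axis. Payload 8.1 kg.
Tool frame: the origin (TCP) lies between the finger pads; the fingertips stand 11 mm ahead of it and the grasp point (between the pads) lies 8 mm behind it; z points along the fingers, y is the line along which they close (so a half turn about z gives the same grasp; the last joint's range is limited). The gripper opens to 93 mm and grips with 3 to 60 N. Pads are 15 mm wide; open, the fingers measure 128 mm over their backs; the gripper's body (75 mm by 188 mm) begins 65 mm behind the grasp point.
Start: joints at [1.236, 0.13, 1.488, -0, 1.523, -0.085], TCP at [0.148, 0.581, 0.23] pointing down, gripper open.
Joint ranges: [-2.96, 2.96], [-0.89, 2.26], [0.02, 2.5], [-1.34, 4.48], [0, 2.73], [-2.66, 2.66]. Speed limits (rad/s): [2.39, 2.39, 2.79, 3.14, 3.14, 3.14].

## Interface

Orientations are given as [roll, pitch, yaw] about the fixed x, y, z axes, in that order (R = Rz(yaw) Ry(pitch) Rx(roll)).
In Python, from rig import arm gives the robot as it stands.
- The arm moves only by the tool apply_moves, never from a script. Its argument "series" is one flat list of numbers, 5 for each row, row after row: the opening, from -1 (shut) to 1 (fully open), so that 0 is half open, then the shift along the tool's x, y, z in units of 0.3 m (1.0 is 0.3 m), then the turn about the tool's z in units of 30 degrees (1.0 is 30 degrees). A call has 1 to 20 rows; each row is the pose to reach, as a shift and turn from the pose commanded when the call began, along the tool's axes at that moment; what a row does not reach only later rows make up. A row lasts 1/10 s, in which the tool goes at most 50 mm and 8.59 degrees, less where a joint would pass 70% of its speed; a pose out of reach is approached as far as the arm can. A call with a number of a shift or a turn outside -1 to 1 is refused whole. A call with a gripper value outside its range is refused whole. The fingers move at their own pace and stop on an object; the grip force is fixed at half the most. Time passes only in rows, so rows that repeat a pose let the fingers close. It gives the time, the measured TCP pose, the force, the opening and the grip force at its end, in the units of the state.
- arm.state(): the state, without advancing time (a new reading comes with each control period).
- arm.read_camera(name): name is "side" or "top"; returns the picture (480x640x3 uint8, red, green, blue); there is no depth.
- arm.camera_params(name): a dict with "fx", "fy", "cx", "cy" (pixels), "eye" and "rotation" of the camera in the world. Camera axes: x right, y down, z forward; pixel columns grow to the right and rows downward; lengths in m; the calibration is good to about 2 mm. A picture is of the moment at which its call begins. camera_params takes no time and is no camera call.
- arm.hand_in(): hands the job in; it is judged then, once.
The state is a dict: "time_s": time; "q": joint angles; "qd": joint speeds; "tau": joint torques, N m; "tool_pos": TCP position; "eef_rot": TCP orientation; "wrist_force": force on the tool from outside, world axes, zero at the start; "moment": the same for the moment, N m; "grip_width": opening from 0.0 (shut) to 1.0 (fully open); "gripper_force": force on a finger pad.
Only numpy, scipy, OpenCV 4.12 (cv2) and the standard library are available. Lean on these libraries where they do the work, as an engineer would, in place of code of your own. Each camera call takes 0.05 s, during which the arm holds its last target. There are 200 camera calls.

## Task

The rolling pin has been left standing on end on the bakery counter. Lay it on its side in its wooden V cradle, resting in both notches and roughly centred, with either end either way, and let go. Do not let it topple or lie on the counter on the way, set it in gently rather than dropping it, and leave the pepper tin, its lid, the spice jar and the dough scraper where they are.

Things in the scene. Friction and masses are not known exactly. Their poses are not given: they have to be found in the camera images.
- pin_center (a point): Straight handleless beech rolling pin: plain cylinder, 44 mm diameter, 220 mm long, 0.18 to 0.3 kg, pale wood, thin dark band near each end; both ends alike. This is its centre; its z axis runs along the pin (vertical at the start: the pin stands on the counter, its top at 220 mm). Loose; tips over if pushed.
- cradle_seat (a point): Where the centre of the seated pin belongs, 75 mm above the counter, midway between the cradle's two notches. The pin must lie along this point's x axis (horizontal); y is across the cradle, z up.
- cradle: Wooden cradle (pale notches on a dark base), fixed; origin on the counter under the seat, same axes. Two V notches (45 degree faces, open upward) at x = -24 and +24 mm, each 14 mm thick; V tips at y = -30 and +30, z = 74 mm; widest 39 mm each side. Base board 70 (x) x 110 (y) x 12 mm high. Above the base nothing lies beyond 31 mm along x, so a centred pin's ends overhang the notches by 79 mm in free air.
- pepper_tin: Square white pepper tin with a gilt neck, 75 x 75 x 145 mm high, loose, standing; origin at the centre of its underside. Leave alone.
- tin_lid: The tin's gilt and green lid, 78 x 78 x 22 mm high, loose; origin at the centre of its underside. Leave alone.
- spice_jar: Round jar with a red cap, 58 mm in diameter, 100 mm high, loose, standing; origin at the centre of its underside. Leave alone.
- scraper: Dough scraper lying flat: steel blade with a black grip bar, 106 mm (x, from -53 to +53) by 110 mm (y), 22 mm high, loose; origin on its underside near the middle. Leave alone.
There are look-alikes about, which are no part of the job. Leave any green or purple look-alike of the cradle alone.

How it is judged:
By the outcome, as a careful person would: the job done as asked, in the order asked, and still so for the second after the job is handed in, with the robot touching nothing.
It also fails if it takes over 38 s, if anything falls off the work surface, if the arm or the gripper's body presses on something with over 40 N, if the wrist force passes 120 N, or if a joint passes its speed limit or range.

## Working session

There is one attempt and no reset: what is moved stays moved. The work goes in short steps, Python scripts to look and compute and a tool call to move; the robot and the scene stay as the last step left them, time stands still between calls to the robot, and variables do not carry over. Pictures are saved under pics/ and viewed, at most 10 in all, crops included, and the job is handed in when it is done.

Besides the shell and the picture viewer there is one more tool, called after ">>>" as a command line: name --argument value ..., lists and objects as JSON in quotes. apply_moves: Moves the arm, as the interface text tells. Its arguments: {"type":"object","properties":{"series":{"type":"array"}},"required":["series"]}

```bash
mkdir -p pics; ls
python3 - <<'E'
from rig import arm
import cv2
for n in("side","top"):
    cv2.imwrite(f"pics/{n}0.png",arm.read_camera(n)[:,:,::-1]); p=arm.camera_params(n); print(n,p)
s=arm.state();print(s)
E
```

```text
pics
side {'fx': 562.4196878680555, 'fy': 562.4196878680555, 'cx': 317.26070995823085, 'cy': 238.60479918139313, 'eye': array([ 0.41763011, -0.7850104 ,  1.02845815]), 'rotation': array([-2.39021937,  0.00256819, -0.12148804])}
top {'fx': 572.8155926806885, 'fy': 572.8155926806885, 'cx': 321.10998368434764, 'cy': 237.45656966194255, 'eye': array([0.33540641, 0.05309123, 1.11021408]), 'rotation': array([-2.96113009,  0.02334101, -1.56776835])}
{'time_s': 0.1, 'q': array([ 1.23560842e+00,  1.31093408e-01,  1.48916228e+00, -1.39749480e-05,
        1.52300849e+00, -8.53985274e-02]), 'qd': array([ 0.00110433,  0.00033064, -0.00462246, -0.00106995, -0.00082718,
       -0.00025275]), 'tau': array([ 7.98793899e-04, -5.61339211e+01, -4.93094838e+01,  7.70099927e-02,
        2.90300354e-02, -6.21548270e-05]), 'tool_pos': array([0.14813841, 0.58091238, 0.22869215]), 'eef_rot': array([-3.13992603e+00, -1.28665291e-04,  2.89180385e+00]), 'wrist_force': array([ 0.18317107, -0.06480893, -0.10394473]), 'moment': array([ 0.04247739, -0.04001422, -0.04094033]), 'gripper_force': 0.0, 'grip_width': 1.0029401961352082}
```

View pics/side0.png

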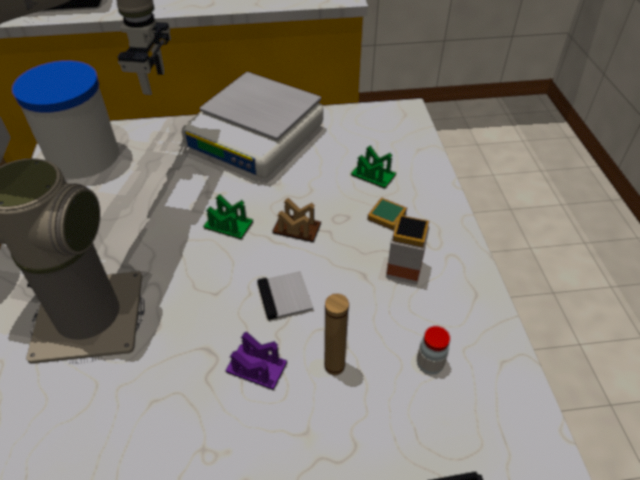

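View pics/top0.png

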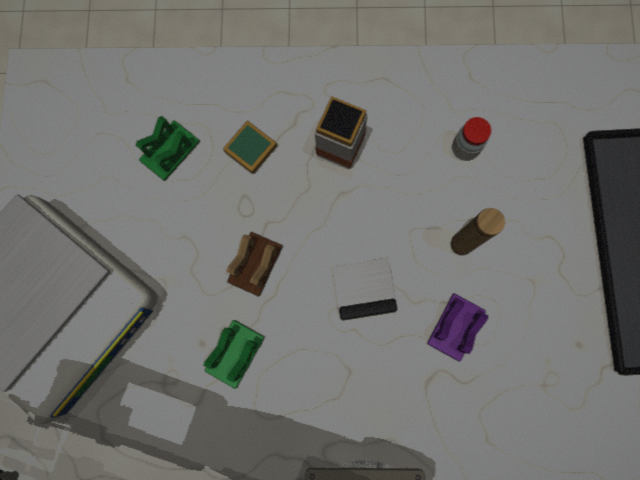

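Candidates in the top view:
- **Pin:** the only pale cylinder is at (490,222) top and (337,303) side. The spice jar at (472,138) has a red cap, so it isn't the pin.
- **Cradle:** brown at (255,263), green at (235,352), green at (168,147) and purple at (458,325). The brown one fits the description.

Next I'll check the choice in one close crop.

```bash
python3 - <<'E'
import cv2,numpy as np
s=cv2.imread("pics/side0.png");t=cv2.imread("pics/top0.png")
c=lambda im,x,y,w,h:cv2.resize(im[y:y+h,x:x+w],(400,300),interpolation=cv2.INTER_CUBIC)
# 80x60 crops, x5
o=np.vstack([np.hstack([c(t,215,230,80,60),c(s,258,193,80,60)]),np.hstack([c(t,440,202,80,60),c(s,282,290,120,90)])])
cv2.imwrite("pics/crop0.png",o)
E
cat > h.py <<'E'
import numpy as np
from scipy.spatial.transform import Rotation as Ro
from rig import arm
def cam(n):
    p=arm.camera_params(n);return p,Ro.from_euler('xyz',p['rotation']).as_matrix()
def ray(n,u,v,z):
    p,R=cam(n);d=R@[(u-p['cx'])/p['fx'],(v-p['cy'])/p['fy'],1];return p['eye']+d*(z-p['eye'][2])/d[2]
def proj(n,X):
    p,R=cam(n);c=(np.atleast_2d(X)-p['eye'])@R;return c[:,:2]/c[:,2:]*p['fx']+[p['cx'],p['cy']]
E
python3 - <<'E'
from h import *
print(ray('top',490,222,.22),ray('side',337,303,.22),ray('side',335,368,0))
print(ray('top',255,263,.012),ray('side',298,226,.03))
for n,u,v,z in[('top',342,118,.145),('top',250,147,.022),('top',235,352,.03),('top',365,290,.01)]:print(ray(n,u,v,z))
E
```

```text
[ 0.52225253 -0.19195992  0.22      ] [ 0.52292504 -0.19484808  0.22      ] [ 0.52350035 -0.19753035  0.        ]
[0.48556214 0.20740261 0.012     ] [0.4858766  0.18955065 0.03      ]
[0.72751932 0.03962809 0.145     ]
[0.71753854 0.22155717 0.022     ]
[0.31652064 0.23814621 0.03      ]
[ 0.43360206 -0.0051035   0.01      ]
```

View pics/crop0.png

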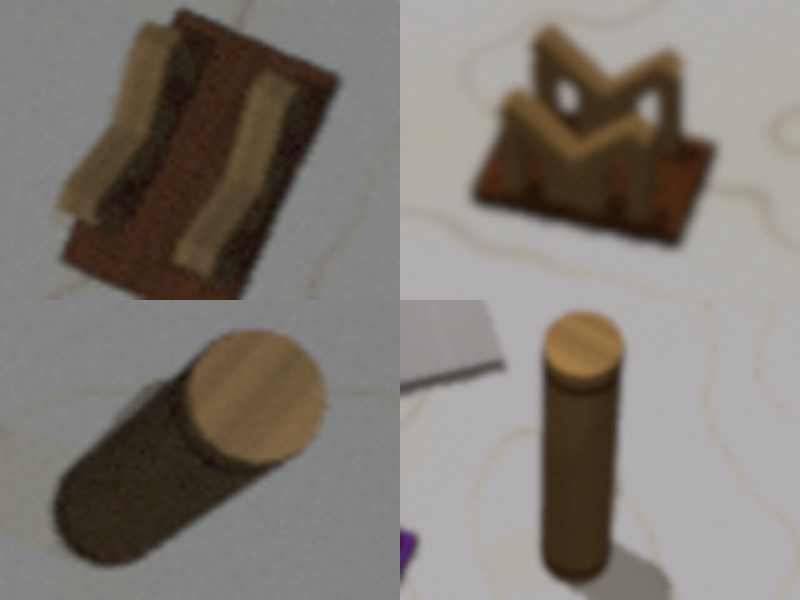

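The crop confirms both. The pin's top disc is centred at (491.4,221.6) in the top view and (336.9,302.9) in the side view. The brown cradle's base corners in the top view are (251,232), (283,245.6) and (227.4,282.4). I'll fit both poses.

Run:
```python
from h import *
from scipy.optimize import least_squares
obs=[('top',(35,-55,12),(251,232)),('top',(-35,-55,12),(283,245.6)),('top',(35,55,12),(227.4,282.4)),
('side',(-31,0,44),(293,224.6)),('side',(17,0,44),(299.6,211.4)),('side',(-35,-55,0),(314.4,242.3)),('side',(35,-55,12),(321,222))]
def W(p,X):
    c,s=np.cos(p[2]),np.sin(p[2]);x,y,z=np.array(X)/1000;return [p[0]+c*x-s*y,p[1]+s*x+c*y,z]
f=lambda p:np.ravel([proj(n,W(p,X))[0]-np.array(uv) for n,X,uv in obs])
r=least_squares(f,[.48,.2,1.15],loss='soft_l1');print(r.x,np.degrees(r.x[2]));print(f(r.x).reshape(-1,2).round(1))
print(ray('top',491.4,221.6,.22),ray('side',336.9,302.9,.22))
s=arm.state();R=Ro.from_euler('xyz',s['eef_rot']).as_matrix();print(R.round(3))
```

```text
[0.48420327 0.20724982 1.16212658] 66.58494819117611
[[-0.4 -0.9]
 [ 0.1 -0.5]
 [-0.7  0.1]
 [-0.4  1. ]
 [-1.   1.1]
 [-0.6  1.3]
 [ 0.6 -1. ]]
[ 0.52289273 -0.19418488  0.22      ] [ 0.52278055 -0.19460879  0.22      ]
[[-0.969  0.247 -0.001]
 [ 0.247  0.969 -0.002]
 [ 0.    -0.002 -1.   ]]
```

```bash
cat >> h.py <<'E'
def seg(a,b):
    """a,b: (x,y,z,yawdeg) tool-down poses -> units x,y,z,turn"""
    a,b=np.array(a,float),np.array(b,float);R=Ro.from_euler('xyz',[np.pi,0,np.radians(a[3])]).as_matrix()
    return np.r_[R.T@(b-a)[:3]/.3,-((b[3]-a[3]+180)%360-180)/30].round(3)
def now():
    s=arm.state();return np.r_[s['tool_pos'],np.degrees(s['eef_rot'][2])]
E
python3 - <<'E'
from h import *
a=now();b=np.r_[.523,-.1945,.27,66.6]
P=[a+(b-a)*k/4 for k in range(5)]
for p in P:p[2]=.27
P[0][2]=a[2]
for k in range(4):print(P[k+1].round(3),seg(P[k],P[k+1]))
E
```

```text
[  0.242   0.387   0.27  140.916] [-0.462 -0.549 -0.138  0.826]
[  0.336   0.193   0.27  116.144] [-0.65  -0.305 -0.     0.826]
[ 4.2900e-01 -1.0000e-03  2.7000e-01  9.1372e+01] [-0.718 -0.004 -0.     0.826]
[ 0.523 -0.194  0.27  66.6  ] [-0.653  0.297  0.     0.826]
```

>>> apply_moves --series '[1, -0.46, -0.55, -0.14, 0.83, 1, -0.46, -0.55, -0.14, 0.83, 1, -0.46, -0.55, -0.14, 0.83, 1, -0.46, -0.55, -0.14, 0.83, 1, -0.46, -0.55, -0.14, 0.83, 1, -0.46, -0.55, -0.14, 0.83]'

```text
time_s: 0.7
tool_pos: [0.2425, 0.3858, 0.2724]
eef_rot: [3.14, 0.0, 2.454]
wrist_force: [-0.1, 0.3, 0.3]
grip_width: 1.002
gripper_force: 0.0
```

>>> apply_moves --series '[1, -0.65, -0.305, 0, 0.83, 1, -0.65, -0.305, 0, 0.83, 1, -0.65, -0.305, 0, 0.83, 1, -0.65, -0.305, 0, 0.83, 1, -0.65, -0.305, 0, 0.83, 1, -0.65, -0.305, 0, 0.83]'

```text
time_s: 1.3
tool_pos: [0.3352, 0.1921, 0.2712]
eef_rot: [-3.141, 0.0, 2.019]
wrist_force: [0.0, 0.7, -0.1]
grip_width: 0.999
gripper_force: 0.0
```

>>> apply_moves --series '[1, -0.72, 0, 0, 0.83, 1, -0.72, 0, 0, 0.83, 1, -0.72, 0, 0, 0.83, 1, -0.72, 0, 0, 0.83, 1, -0.72, 0, 0, 0.83, 1, -0.72, 0, 0, 0.83]'

```text
time_s: 1.9
tool_pos: [0.4295, -0.0014, 0.2708]
eef_rot: [-3.14, -0.0, 1.586]
wrist_force: [-0.2, -0.3, 0.1]
grip_width: 0.999
gripper_force: 0.0
```

Run:
```python
from h import *
a=now();print(a.round(4),arm.state()['time_s']);print(seg(a,[.523,-.1945,.27,66.6]))
```

```text
[ 4.29500e-01 -1.40000e-03  2.70800e-01  9.08749e+01] 1.9
[-0.648  0.302  0.003  0.809]
```

>>> apply_moves --series '[1, -0.648, 0.302, 0, 0.81, 1, -0.648, 0.302, 0, 0.81, 1, -0.648, 0.302, 0, 0.81, 1, -0.648, 0.302, 0, 0.81, 1, -0.648, 0.302, 0, 0.81, 1, -0.648, 0.302, 0, 0.81, 1, -0.648, 0.302, 0, 0.81]'

```text
time_s: 2.6
tool_pos: [0.5229, -0.1915, 0.2712]
eef_rot: [-3.14, -0.001, 1.166]
wrist_force: [-0.7, 0.3, 1.0]
grip_width: 1.001
gripper_force: 0.0
```

Run:
```python
from h import *
import cv2
a=now();print(a.round(4),arm.state()['time_s']);print(seg(a,[.523,-.1945,.157,66.6]))
cv2.imwrite("pics/side1.png",cv2.resize(arm.read_camera('side')[200:440,180:500,::-1],(640,480)))
```

```text
[ 0.5229 -0.1915  0.2712 66.7865] 2.6
[-0.009  0.004  0.381  0.006]
```

View pics/side1.png

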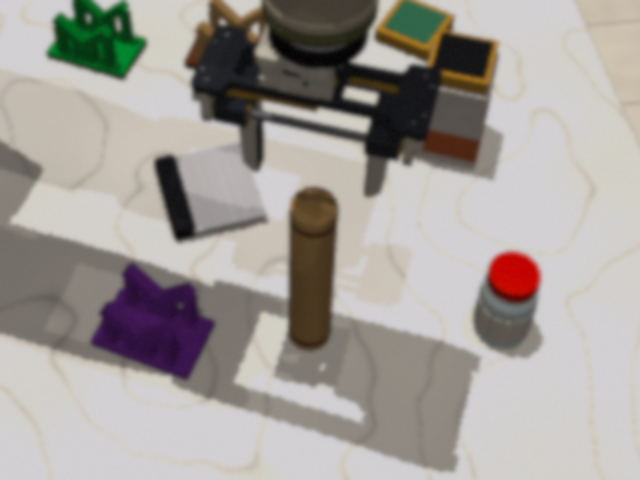

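The open fingers at (250,160) and (375,190) in the crop straddle the pin at (313,210), so I'll descend and grip.

>>> apply_moves --series '[1, -0.005, 0.002, 0.1, 0, 1, -0.005, 0.002, 0.2, 0, 1, -0.005, 0.002, 0.3, 0, 1, -0.005, 0.002, 0.36, 0, 1, -0.005, 0.002, 0.38, 0, 1, -0.005, 0.002, 0.38, 0, 1, -0.005, 0.002, 0.38, 0]'

```text
time_s: 3.35
tool_pos: [0.5235, -0.195, 0.1593]
eef_rot: [3.139, -0.0, 1.165]
wrist_force: [-0.5, 1.1, 0.5]
grip_width: 0.996
gripper_force: 0.0
```

>>> apply_moves --series '[0.3, 0, 0, 0, 0, 0.1, 0, 0, 0, 0, -0.2, 0, 0, 0, 0, -1, 0, 0, 0, 0, -1, 0, 0, 0, 0, -1, 0, 0, 0, 0, -1, 0, 0, 0, 0, -1, 0, 0, 0, 0, -1, 0, 0, 0, 0]'

```text
time_s: 4.25
tool_pos: [0.5226, -0.1955, 0.1575]
eef_rot: [-3.141, 0.0, 1.164]
wrist_force: [-0.6, 0.4, -1.2]
grip_width: 0.472
gripper_force: 30.0
```

>>> apply_moves --series '[-1, 0, 0, -0.03, 0, -1, 0, 0, -0.09, 0, -1, 0, 0, -0.16, 0, -1, 0.02, -0.013, -0.2, 0, -1, 0.065, -0.046, -0.2, 0, -1, 0.14, -0.098, -0.2, 0, -1, 0.223, -0.156, -0.2, 0, -1, 0.307, -0.215, -0.2, 0, -1, 0.39, -0.273, -0.2, 0, -1, 0.474, -0.332, -0.2, 0, -1, 0.558, -0.391, -0.2, 0, -1, 0.642, -0.449, -0.2, 0, -1, 0.725, -0.508, -0.2, 0, -1, 0.8, -0.56, -0.2, 0, -1, 0.865, -0.605, -0.2, 0, -1, 0.911, -0.638, -0.2, 0, -1, 0.93, -0.651, -0.2, 0, -1, 0.93, -0.651, -0.2, 0, -1, 0.93, -0.651, -0.2, 0]'

```text
time_s: 6.15
tool_pos: [0.4533, 0.1377, 0.2172]
eef_rot: [-3.141, 0.001, 1.164]
wrist_force: [-0.0, -0.6, -2.4]
grip_width: 0.473
gripper_force: 30.0
```

```bash
cat > plan.py <<'E'
from h import *
C=np.array([.4842,.2072]);YAW=66.6
def G(th,off=0):  # grasp point (u,z) mm for pin tilt th (deg)
    t=np.radians(max(th,.01));d=135-(135-86)*th/90
    if th<4: return np.array([-53-(4-th)*3,179])
    s=d-22/np.tan(t);h=44+np.hypot(22,22/np.sin(t))
    return np.array([-31+s*np.sin(t),h+s*np.cos(t)])
E
python3 - <<'E'
from plan import *
import cv2
s=arm.state();a=now();print(a.round(4),s['time_s'],s['grip_width'],s['wrist_force'].round(1))
u=np.r_[.397,.918];v=np.r_[-.918,.397];r=a[:2]-C;print('u,v mm',r@u*1e3,r@v*1e3)
for th in range(4,91,6):g=G(th);print(th,g.round(1),'bottom',round(g[1]-165*np.cos(np.radians(th))-22*np.sin(np.radians(th)),1))
im=arm.read_camera('side')[:,:,::-1];t=arm.read_camera('top')[:,:,::-1]
cv2.imwrite("pics/c2.png",np.hstack([cv2.resize(im[120:320,200:400],(400,400)),cv2.resize(t[160:360,160:360],(400,400))]))
E
```

```text
[ 0.4533  0.1377  0.2172 66.7084] 6.15 0.47253039370764727 [-0.  -0.6 -2.4]
u,v mm -76.02422262408065 0.7401885681530656
4 [-43.7 178.8] bottom 12.7
10 [-30.2 177.3] bottom 11.0
16 [-17.3 174.4] bottom 9.8
22 [ -5.3 170.3] bottom 9.1
28 [  5.8 165. ] bottom 9.0
34 [ 15.9 158.6] bottom 9.5
40 [ 24.9 151.3] bottom 10.8
46 [ 32.8 143.3] bottom 12.9
52 [ 39.5 134.6] bottom 15.7
58 [ 45.  125.5] bottom 19.4
64 [ 49.4 116.1] bottom 24.0
70 [ 52.5 106.5] bottom 29.4
76 [54.5 96.9] bottom 35.7
82 [55.4 87.4] bottom 42.7
88 [55.3 78.1] bottom 50.4
```

View pics/c2.png

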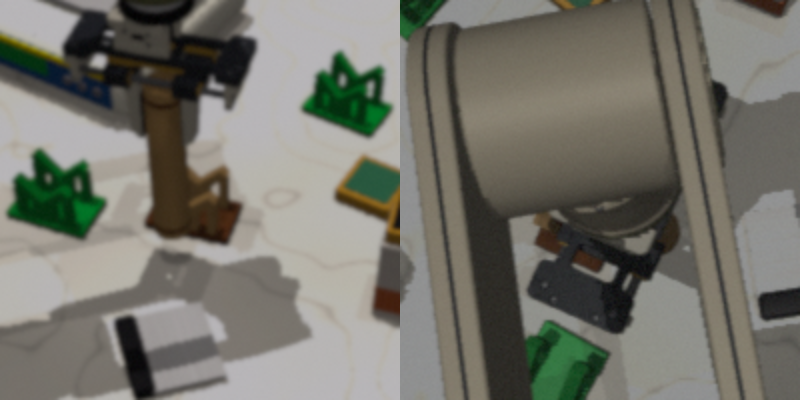

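The pin hangs upright at (170,160) in the left panel, just short of the brown cradle. I'll use the near notch as a fulcrum: lowering the pin and sweeping along +u lets it pivot in the grip.

>>> apply_moves --series '[-1, 0, 0, 0.05, 0, -1, 0.01, 0, 0.1, 0, -1, 0.03, 0, 0.14, 0, -1, 0.05, 0, 0.155, 0, -1, 0.07, 0, 0.155, 0, -1, 0.09, 0, 0.155, 0, -1, 0.108, 0, 0.155, 0, -1, 0.13, 0, 0.157, 0, -1, 0.153, 0, 0.16, 0, -1, 0.175, 0, 0.164, 0, -1, 0.196, 0, 0.169, 0, -1, 0.196, 0, 0.169, 0]'

```text
time_s: 7.45
tool_pos: [0.4776, 0.1928, 0.167]
eef_rot: [3.141, -0.001, 1.164]
wrist_force: [-0.6, -1.3, -1.0]
grip_width: 0.469
gripper_force: 30.0
```

Run:
```python
from plan import *
import cv2
s=arm.state();a=now();print(a.round(4),s['time_s'],s['grip_width'],s['wrist_force'].round(1),s['moment'].round(2))
u=np.r_[.397,.918];v=np.r_[-.918,.397];r=a[:2]-C;print('u,v mm',r@u*1e3,r@v*1e3)
im=arm.read_camera('side')[:,:,::-1]
cv2.imwrite("pics/c3.png",cv2.resize(im[120:270,220:370],(500,500)))
```

```text
[ 0.4776  0.1928  0.167  66.7179] 7.45 0.46864975989598745 [-0.6 -1.3 -1. ] [-0.48  0.16  0.03]
u,v mm -15.817151063306614 0.3007190123851855
```

View pics/c3.png

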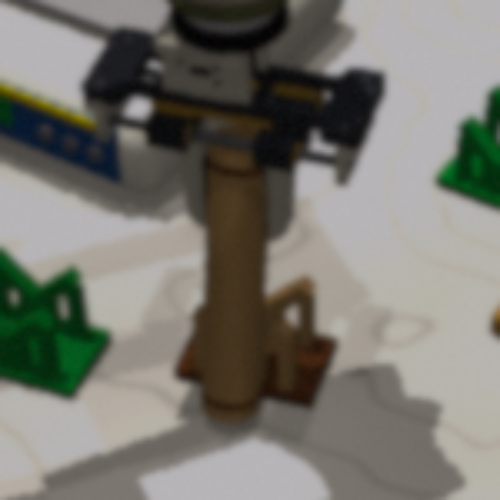

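The pin is pivoting smoothly over the notch. It leans about 17° with its bottom at (232,410), and the force is about 1.5 N. I'll continue.

>>> apply_moves --series '[-1, 0.02, 0, 0.007, 0, -1, 0.04, 0, 0.014, 0, -1, 0.059, 0, 0.022, 0, -1, 0.077, 0, 0.032, 0, -1, 0.094, 0, 0.042, 0, -1, 0.11, 0, 0.053, 0, -1, 0.126, 0, 0.065, 0, -1, 0.14, 0, 0.077, 0, -1, 0.154, 0, 0.09, 0, -1, 0.167, 0, 0.104, 0, -1, 0.178, 0, 0.118, 0, -1, 0.189, 0, 0.133, 0, -1, 0.199, 0, 0.148, 0, -1, 0.207, 0, 0.163, 0, -1, 0.215, 0, 0.179, 0, -1, 0.222, 0, 0.195, 0, -1, 0.222, 0, 0.195, 0]'

```text
time_s: 9.2
tool_pos: [0.5031, 0.253, 0.1075]
eef_rot: [-3.141, 0.001, 1.164]
wrist_force: [0.9, -2.4, -0.8]
grip_width: 0.462
gripper_force: 30.0
```

Run:
```python
from plan import *
import cv2
s=arm.state();a=now();print(a.round(4),s['time_s'],s['grip_width'],s['wrist_force'].round(1),s['moment'].round(2))
u=np.r_[.397,.918];v=np.r_[-.918,.397];r=a[:2]-C;print('u,v mm',r@u*1e3,r@v*1e3)
im=arm.read_camera('side')[:,:,::-1]
cv2.imwrite("pics/c4.png",cv2.resize(im[120:270,220:370],(500,500)))
```

```text
[ 0.5031  0.253   0.1075 66.7051] 9.2 0.4619833972571187 [ 0.9 -2.4 -0.8] [-0.6   0.04  0.06]
u,v mm 49.58982820365721 0.8031507624553395
```

View pics/c4.png

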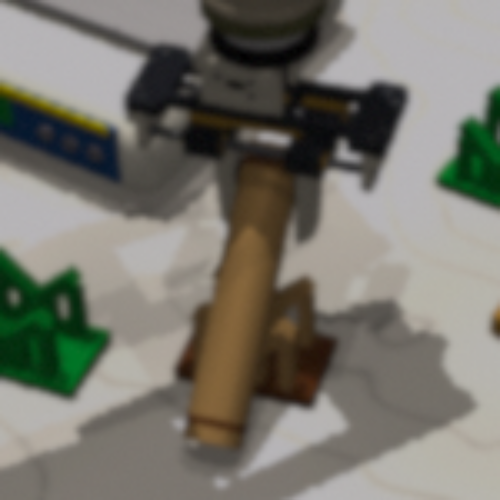

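The pin at (240,310) lies in the near notch at about 65°, aligned with the cradle. Next I'll lower it almost all the way.

>>> apply_moves --series '[-1, 0.005, 0, 0.016, 0, -1, 0.01, 0, 0.032, 0, -1, 0.014, 0, 0.048, 0, -1, 0.017, 0, 0.064, 0, -1, 0.019, 0, 0.08, 0, -1, 0.02, 0, 0.096, 0, -1, 0.02, 0, 0.108, 0, -1, 0.02, 0, 0.118, 0, -1, 0.02, 0, 0.124, 0, -1, 0.02, 0, 0.124, 0]'

```text
time_s: 10.25
tool_pos: [0.5057, 0.2586, 0.071]
eef_rot: [-3.142, 0.0, 1.164]
wrist_force: [0.2, -0.4, 2.5]
grip_width: 0.463
gripper_force: 30.0
```

Run:
```python
from plan import *
import cv2
s=arm.state();a=now();print(a.round(4),s['time_s'],s['grip_width'],s['wrist_force'].round(1),s['moment'].round(2))
u=np.r_[.397,.918];v=np.r_[-.918,.397];r=a[:2]-C;print('u,v mm',r@u*1e3,r@v*1e3)
im=arm.read_camera('side')[:,:,::-1]
cv2.imwrite("pics/c5.png",cv2.resize(im[140:260,230:350],(600,600)))
w=lambda p:np.r_[C+(u*p)/1e3,.075]
print('ends at px for centred:',(proj('side',[w(-110),w(110)])-[230,140])*5)
```

```text
[ 0.5057  0.2586  0.071  66.6892] 10.25 0.4632655599518802 [ 0.2 -0.4  2.5] [-0.32  0.05  0.05]
u,v mm 55.67760289510633 0.682205025862626
ends at px for centred: [[257.50627225 498.46940687]
 [396.24649578 197.91537038]]
```

View pics/c5.png

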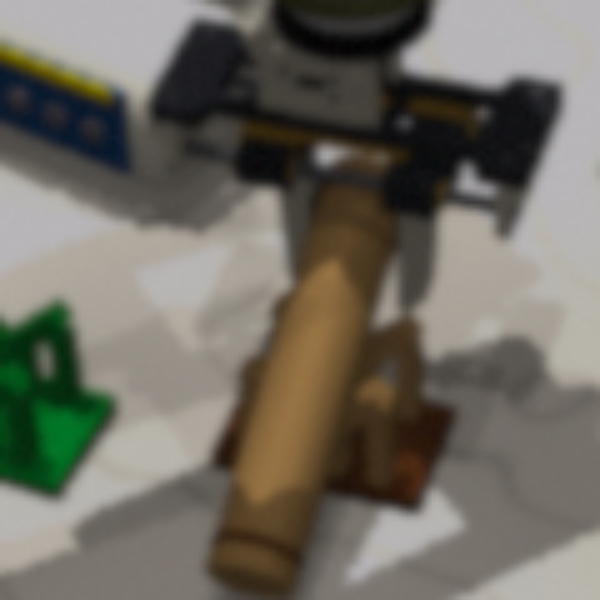

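Run:
```python
from plan import *
from scipy.optimize import least_squares
u=np.r_[.397,.918];v=np.r_[-.918,.397]
def pt(cu,cz,th,s):
    t=np.radians(th);return np.r_[C+u*(cu+s*np.sin(t))/1e3,(cz+s*np.cos(t))/1e3]
def px(*a):return (proj('side',pt(*a))[0]-[230,140])*5
obs=np.array([253,566]),np.array([358,208])
f=lambda p:np.r_[px(*p[:3],-110)-obs[0],px(*p[:3],97)-obs[1]]
r=least_squares(f,[0,75,80]);print(r.x,r.fun)
cu,cz,th=r.x;print('z at u=-31',cz-(31+cu)/np.tan(np.radians(th)),'z at u=55',cz+(55-cu)/np.tan(np.radians(th)))
for th in(90,85,80,75,70,65):
    cz=75+31/np.tan(np.radians(th));print(th,[px(0,cz,th,s).round() for s in(-110,97,110)])
```

```text
[-26.38220422  79.65163102  74.49843545] [-8.5139447   2.63073957 12.19906384 -2.15027605]
z at u=-31 78.37086711434438 z at u=55 102.22330689585132
90 [array([258., 498.]), array([389., 214.]), array([396., 198.])]
85 [array([259., 508.]), array([388., 198.]), array([396., 180.])]
80 [array([260., 516.]), array([387., 183.]), array([395., 163.])]
75 [array([262., 522.]), array([386., 168.]), array([393., 147.])]
70 [array([265., 527.]), array([384., 154.]), array([391., 132.])]
65 [array([268., 529.]), array([382., 141.]), array([389., 118.])]
```

```bash
cat > fit.py <<'E'
from plan import *
import cv2
from scipy.optimize import differential_evolution
U=np.r_[.397,.918,0];V=np.r_[-.918,.397,0];Z=np.r_[0,0,1.];O=np.r_[C,0]
A=np.linspace(0,2*np.pi,60,endpoint=False)
def outline(p,smax):
    cu,cv,cz,th,ya=p;t,y=np.radians([th,ya])
    ax=np.sin(t)*(np.cos(y)*U+np.sin(y)*V)+np.cos(t)*Z;n=np.cross(Z,ax);n/=np.linalg.norm(n);m=np.cross(ax,n)
    c=O+(cu*U+cv*V+cz*Z)/1e3
    pts=lambda s:c+ax*s/1e3+.022*(np.cos(A)[:,None]*n+np.sin(A)[:,None]*m)
    h=cv2.convexHull(proj('side',np.vstack([pts(-110),pts(smax)])).astype(np.float32))[:,0]
    q=np.vstack([np.linspace(a,b,max(2,int(np.hypot(*(b-a))*2)),endpoint=False) for a,b in zip(h,np.roll(h,-1,0))])
    d=np.roll(q,-1,0)-q;nn=np.c_[d[:,1],-d[:,0]]/(np.hypot(*d.T)[:,None]+1e-9)
    far=proj('side',c+ax*smax/1e3)[0];near=proj('side',c-ax*.11)[0];k=(q-far)@(near-far)>0
    return q[k],nn[k]
def fit(im,smax=60):
    g=cv2.GaussianBlur(im,(0,0),1).astype(np.float32)
    gx=[cv2.Sobel(g[:,:,i],cv2.CV_32F,1,0) for i in range(3)];gy=[cv2.Sobel(g[:,:,i],cv2.CV_32F,0,1) for i in range(3)]
    def cost(p):
        q,n=outline(p,smax);a,b=q[:,0].astype(np.float32)[None],q[:,1].astype(np.float32)[None]
        e=sum(abs(cv2.remap(X,a,b,1)[0]*n[:,0]+cv2.remap(Y,a,b,1)[0]*n[:,1]) for X,Y in zip(gx,gy))
        return -np.minimum(e,200).mean()
    r=differential_evolution(cost,[(-50,30),(-8,8),(68,100),(60,93),(-6,6)],seed=1,maxiter=120,tol=1e-6);return r.x,r.fun
def report(p):
    k=1/np.tan(np.radians(p[3]));print('cu,cv,cz,th,yaw',p.round(1),'axis z at -31,24,G:',[round(p[2]+(x-p[0])*k,1) for x in(-31,24,55.7)])
E
python3 - <<'E'
from fit import *
c=cv2.resize(cv2.imread('pics/c5.png'),(120,120),interpolation=cv2.INTER_AREA);im=np.zeros((480,640,3),np.uint8);im[140:260,230:350]=c
p,f=fit(im);report(p);print(f)
E
```

```text
Traceback (most recent call last):
  File "fit.py", line 23, in fit
    r=differential_evolution(cost,[(-50,30),(-8,8),(68,100),(60,93),(-6,6)],seed=1,maxiter=120,tol=1e-6);return r.x,r.fun
  File "fit.py", line 20, in cost
    q,n=outline(p,smax);a,b=q[:,0].astype(np.float32)[None],q[:,1].astype(np.float32)[None]
        ~~~~~~~^^^^^^^^
  File "fit.py", line 11, in outline
    h=cv2.convexHull(proj('side',np.vstack([pts(-110),pts(smax)])).astype(np.float32))[:,0]
                     ~~~~^^^^^^^^^^^^^^^^^^^^^^^^^^^^^^^^^^^^^^^^^
  File "h.py", line 9, in proj
    p,R=cam(n);c=(np.atleast_2d(X)-p['eye'])@R;return c[:,:2]/c[:,2:]*p['fx']+[p['cx'],p['cy']]
        ~~~^^^
  File "h.py", line 5, in cam
    p=arm.camera_params(n);return p,Ro.from_euler('xyz',p['rotation']).as_matrix()
ValueError: time passes only in moves, steps and waits
```

```bash
sed -i 's/^def cam(n)/import functools\n@functools.cache\ndef cam(n)/' h.py
python3 - <<'E'
from fit import *
print(arm.state()['time_s'])
c=cv2.resize(cv2.imread('pics/c5.png'),(120,120),interpolation=cv2.INTER_AREA);im=np.zeros((480,640,3),np.uint8);im[140:260,230:350]=c
p,f=fit(im);report(p);print(f)
E
```

```text
10.3
cu,cv,cz,th,yaw [-32.    7.9  78.8  70.    6. ] axis z at -31,24,G: [np.float64(79.2), np.float64(99.2), np.float64(110.7)]
-175.1427764892578
```

```bash
sed -i 's/def fit(im,smax=60)/def fit(im,smax=60,cvb=3,yb=2)/; s/(-8,8)/(-cvb,cvb)/; s/(-6,6)/(-yb,yb)/' fit.py
python3 - <<'E'
from fit import *
c=cv2.resize(cv2.imread('pics/c5.png'),(120,120),interpolation=cv2.INTER_AREA);im=np.zeros((480,640,3),np.uint8);im[140:260,230:350]=c
for sm,cb,yb in((60,3,2),(20,3,2),(60,12,12)):
    p,f=fit(im,sm,cb,yb);report(p);print(f)
q,_=outline(p,110);o=cv2.resize(c,(600,600))
p1,_=fit(im,60,3,2)
for pp,col in((p,(0,0,255)),(p1,(255,255,0))):
    for x in outline(pp,110)[0]:cv2.circle(o,tuple(int(t) for t in (x-[230,140])*5),1,col,-1)
cv2.imwrite('pics/ov5.png',o)
E
```

```text
cu,cv,cz,th,yaw [-30.4   3.   83.9  61.5   1.9] axis z at -31,24,G: [np.float64(83.6), np.float64(113.4), np.float64(130.6)]
-171.301513671875
cu,cv,cz,th,yaw [ -0.5   3.  100.   90.8   1.9] axis z at -31,24,G: [np.float64(100.4), np.float64(99.6), np.float64(99.2)]
-191.14735412597656
cu,cv,cz,th,yaw [14.1 11.6 79.3 93.   4.1] axis z at -31,24,G: [np.float64(81.6), np.float64(78.7), np.float64(77.1)]
-189.2941436767578
```

View pics/ov5.png

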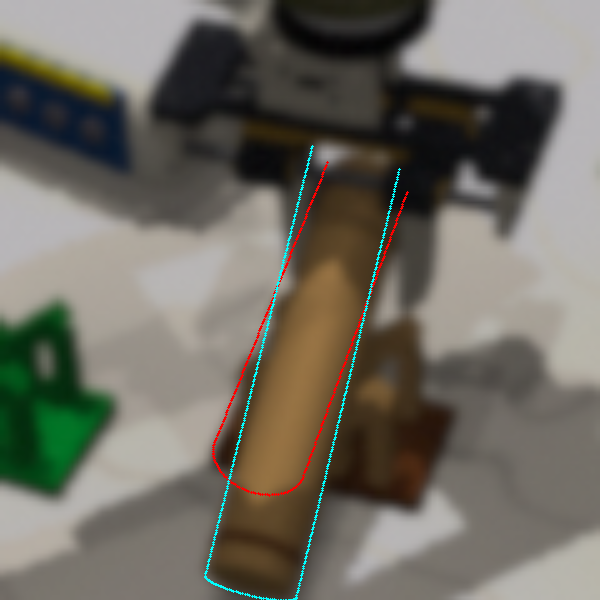

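The overlay shows that the gradient fit is unreliable. The pin's end disc is really at (253,567) and its far band at (359,215), so I'll fit those points using the notch contact as a constraint.

Run:
```python
from fit import *
from scipy.optimize import least_squares
cp=lambda X:(proj('side',X)-[230,140])*5
W=lambda u,v,z:O+(u*U+v*V+z*Z)/1e3
print('tip',cp(W(55.7,.7,60))[0].round(),'fingers',cp(np.array([W(55.7,30,60),W(55.7,-30,60)])).round())
print('V tips near',cp(np.array([W(-24,30,74),W(-24,-30,74),W(24,30,74),W(24,-30,74)])).round().tolist())
obs=np.array([[253,567],[298,400],[359,213]])
def P(p,s):
    cu,th,ya,v0=p;t,y=np.radians([th,ya]);h=44+np.hypot(22,22/np.sin(t))
    d=np.r_[np.sin(t)*np.cos(y),np.sin(t)*np.sin(y),np.cos(t)]
    c=np.r_[-31,v0,h]+d*(cu+31)/d[0];return c+d*s
def f(p):
    X=[P(p,s) for s in(-110,p[4],97)];return np.r_[(cp(np.array([W(*x) for x in X]))-obs).ravel()/5,(p[3]-.5)/2,p[2]/4]
r=least_squares(f,[0,80,0,0,0]);print(r.x.round(1),r.fun.round(1));p=r.x
print([P(p,s).round(1) for s in(-110,0,84,110)])
```

```text
tip [364. 288.] fingers [[309. 277.]
 [422. 300.]]
V tips near [[257.0, 363.0], [375.0, 387.0], [288.0, 298.0], [404.0, 321.0]]Traceback (most recent call last):
  File "<stdin>", line 14, in <module>
    return func(*args, **kwargs)
    vector_fun = VectorFunction(
        fun_wrapped,
    ...<6 lines>...
        workers=workers
    )
    self._update_fun()
    ~~~~~~~~~~~~~~~~^^
    self.f = self.fun_wrapped(xp_copy(self.x))
             ~~~~~~~~~~~~~~~~^^^^^^^^^^^^^^^^^
    return np.atleast_1d(self.fun(x))
                         ~~~~~~~~^^^
    return self.f(x, *self.args, **self.kwargs)
           ~~~~~~^^^^^^^^^^^^^^^^^^^^^^^^^^^^^^
  File "<stdin>", line 13, in f
  File "<stdin>", line 9, in P
ValueError: too many values to unpack (expected 4)
```

Run:
```python
from fit import *
from scipy.optimize import least_squares
cp=lambda X:(proj('side',X)-[230,140])*5
W=lambda u,v,z:O+(u*U+v*V+z*Z)/1e3
obs=np.array([[253,567],[298,400],[359,213]])
def P(p,s):
    cu,th,ya,v0=p[:4];t,y=np.radians([th,ya]);h=44+np.hypot(22,22/np.sin(t))
    d=np.r_[np.sin(t)*np.cos(y),np.sin(t)*np.sin(y),np.cos(t)]
    c=np.r_[-31,v0,h]+d*(cu+31)/d[0];return c+d*s
def f(p):
    X=[P(p,s) for s in(-110,p[4],97)];return np.r_[(cp(np.array([W(*x) for x in X]))-obs).ravel()/5,(p[3]-.5)/2,p[2]/4]
r=least_squares(f,[0,80,0,0,0]);print(r.x.round(1),r.fun.round(1));p=r.x
print([P(p,s).round(1) for s in(-110,0,84,110)])
```

```text
[-25.4  77.5   2.9   1.4 -17. ] [-0.3 -0.   0.8  0.2  0.1 -0.1  0.5  0.7]
[array([-132.7,   -3.7,   53. ]), array([-25.4,   1.7,  76.7]), array([56.5,  5.9, 94.9]), array([ 81.9,   7.2, 100.5])]
```

The pin is about 25 mm off-centre toward −u and still tilted about 12°, with its axis roughly 16 mm above the pad centre, so it slid in the grip. I'll draw it +30 mm along its own axis first, then lower it.

>>> apply_moves --series '[-1, 0.005, 0, -0.002, 0, -1, 0.015, 0, -0.004, 0, -1, 0.028, 0, -0.007, 0, -1, 0.042, 0, -0.01, 0, -1, 0.056, 0, -0.013, 0, -1, 0.07, 0, -0.017, 0, -1, 0.083, 0, -0.02, 0, -1, 0.095, 0, -0.022, 0, -1, 0.1, 0, -0.023, 0, -1, 0.1, 0, -0.023, 0]'

```text
time_s: 11.3
tool_pos: [0.5178, 0.2867, 0.0783]
eef_rot: [3.142, -0.001, 1.164]
wrist_force: [-0.9, -0.1, 0.8]
grip_width: 0.468
gripper_force: 30.0
```

>>> apply_moves --series '[-1, 0, 0, 0.008, 0, -1, 0, 0, 0.016, 0, -1, 0, 0, 0.024, 0, -1, 0, 0, 0.032, 0, -1, 0, 0, 0.04, 0, -1, 0, 0, 0.048, 0, -1, 0, 0, 0.056, 0, -1, 0, 0, 0.056, 0]'

```text
time_s: 12.1
tool_pos: [0.5175, 0.286, 0.0609]
eef_rot: [-3.141, 0.0, 1.164]
wrist_force: [2.5, 0.9, 1.6]
grip_width: 0.462
gripper_force: 30.0
```

Run:
```python
from fit import *
s=arm.state();a=now();print(a.round(4),s['wrist_force'].round(1),s['moment'].round(2))
im=arm.read_camera('side')[:,:,::-1];cv2.imwrite('pics/s6.png',im)
# rows of wood span below the cradle: hue/sat mask
hsv=cv2.cvtColor(im,cv2.COLOR_BGR2HSV);m=cv2.inRange(hsv,(8,70,40),(25,255,255))[140:290,230:350]
for r in range(60,125,4):
    x=np.flatnonzero(m[r]);print(r,x.min() if len(x) else None,x.max() if len(x) else None,end=' | ')
old=cv2.resize(cv2.imread('pics/c5.png'),(120,120),interpolation=cv2.INTER_AREA);m2=cv2.inRange(cv2.cvtColor(old,cv2.COLOR_BGR2HSV),(8,70,40),(25,255,255));print()
for r in range(60,120,4):
    x=np.flatnonzero(m2[r]);print(r,x.min() if len(x) else None,x.max() if len(x) else None,end=' | ')
```

```text
[5.17500e-01 2.86000e-01 6.09000e-02 6.66933e+01] [2.5 0.9 1.6] [-0.2   0.02  0.08]
60 56 76 | 64 55 83 | 68 54 84 | 72 49 83 | 76 48 83 | 80 48 86 | 84 46 89 | 88 44 88 | 92 43 86 | 96 45 84 | 100 44 82 | 104 46 61 | 108 53 57 | 112 None None | 116 None None | 120 None None | 124 None None | 
60 56 74 | 64 55 82 | 68 54 83 | 72 50 83 | 76 48 83 | 80 48 85 | 84 46 89 | 88 44 88 | 92 44 86 | 96 46 84 | 100 45 82 | 104 44 62 | 108 43 61 | 112 42 59 | 116 45 58 |
```

>>> apply_moves --series '[-1, 0, 0, 0.008, 0, -1, 0, 0, 0.016, 0, -1, 0, 0, 0.024, 0, -1, 0, 0, 0.032, 0, -1, 0, 0, 0.04, 0, -1, 0, 0, 0.04, 0]'

```text
time_s: 12.75
tool_pos: [0.5174, 0.2861, 0.0489]
eef_rot: [-3.141, 0.0, 1.164]
wrist_force: [2.5, 1.1, 1.2]
grip_width: 0.466
gripper_force: 30.0
```

Run:
```python
from fit import *
s=arm.state();a=now();print(a.round(4),s['wrist_force'].round(1),s['moment'].round(2),s['time_s'])
im=arm.read_camera('side')[:,:,::-1];cv2.imwrite('pics/s7.png',im)
cv2.imwrite('pics/v7.png',np.hstack([cv2.resize(x[140:260,240:340],(400,480),interpolation=cv2.INTER_CUBIC) for x in(cv2.imread('pics/s6.png'),im)]))
m=cv2.inRange(cv2.cvtColor(im,cv2.COLOR_BGR2HSV),(8,70,40),(25,255,255))[140:290,230:350]
for r in range(60,125,4):
    x=np.flatnonzero(m[r]);print(r,x.min() if len(x) else None,x.max() if len(x) else None,end=' | ')
```

```text
[5.17400e-01 2.86100e-01 4.89000e-02 6.66941e+01] [2.5 1.1 1.2] [-0.12 -0.05  0.11] 12.75
60 56 76 | 64 54 83 | 68 54 84 | 72 49 83 | 76 49 83 | 80 48 86 | 84 46 89 | 88 44 88 | 92 43 86 | 96 44 84 | 100 43 82 | 104 46 60 | 108 None None | 112 None None | 116 None None | 120 None None | 124 None None |
```

View pics/v7.png

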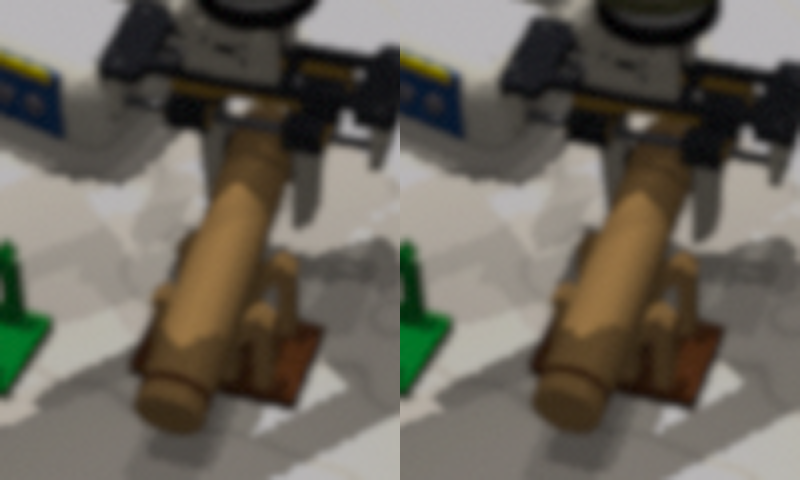

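The view shows the pin nearly level in the cradle. Its near end is at (282.5,241) against (281.5,240) expected, so it is roughly centred, with about 3° of tilt left. I'll ease it down a little more and watch the force.

>>> apply_moves --series '[-1, 0, 0, 0.005, 0, -1, 0, 0, 0.01, 0, -1, 0, 0, 0.015, 0, -1, 0, 0, 0.015, 0]'

```text
time_s: 13.2
tool_pos: [0.5176, 0.2862, 0.0446]
eef_rot: [-3.142, 0.0, 1.164]
wrist_force: [2.0, 2.4, 2.1]
grip_width: 0.466
gripper_force: 30.0
```

>>> apply_moves --series '[-1, 0, 0, 0.004, 0, -1, 0, 0, 0.008, 0, -1, 0, 0, 0.012, 0, -1, 0, 0, 0.012, 0]'

```text
time_s: 13.6
tool_pos: [0.5175, 0.2862, 0.041]
eef_rot: [-3.142, 0.0, 1.164]
wrist_force: [1.3, 2.5, 1.1]
grip_width: 0.465
gripper_force: 30.0
```

```bash
cat > ms.py <<'E'
from fit import *
s=arm.state();a=now();print(a.round(4),s['wrist_force'].round(1),s['moment'].round(2),s['time_s'])
im=arm.read_camera('side')[:,:,::-1]
ref=cv2.imread('pics/s7.png');t=ref[228:252,270:296] # near-end patch
def loc(t,x0,y0):
    w=im[y0-12:y0+t.shape[0]+12,x0-12:x0+t.shape[1]+12];r=cv2.matchTemplate(w,t,5);_,v,_,l=cv2.minMaxLoc(r);return np.array(l)-12,round(v,2)
print('near end shift px since s7',loc(t,270,228),'far band',loc(ref[170:190,296:316],296,170))
E
python3 ms.py
```

```text
[5.17500e-01 2.86200e-01 4.10000e-02 6.66922e+01] [1.3 2.5 1.1] [ 0.02 -0.01  0.1 ] 13.6
near end shift px since s7 (array([ 0, -1]), 0.98) far band (array([0, 2]), 0.98)
```

>>> apply_moves --series '[-1, 0, 0, 0.004, 0, -1, 0, 0, 0.008, 0, -1, 0, 0, 0.012, 0, -1, 0, 0, 0.012, 0]'

```text
time_s: 14.05
tool_pos: [0.5177, 0.2862, 0.0377]
eef_rot: [3.141, -0.0, 1.164]
wrist_force: [1.6, 1.8, 2.9]
grip_width: 0.465
gripper_force: 30.0
```

>>> apply_moves --series '[-1, 0, 0, 0.004, 0, -1, 0, 0, 0.008, 0, -1, 0, 0, 0.012, 0, -1, 0, 0, 0.012, 0]'

```text
time_s: 14.45
tool_pos: [0.5185, 0.2862, 0.0346]
eef_rot: [3.14, -0.001, 1.164]
wrist_force: [3.9, 0.1, 5.4]
grip_width: 0.464
gripper_force: 30.0
```

```bash
python3 ms.py
```

```text
[5.1850e-01 2.8620e-01 3.4600e-02 6.6686e+01] [3.9 0.1 5.4] [-0.1  -0.19  0.06] 14.45
near end shift px since s7 (array([ 0, -2]), 0.91) far band (array([1, 4]), 0.96)
```

>>> apply_moves --series '[-1, 0, 0, 0.004, 0, -1, 0, 0, 0.008, 0, -1, 0, 0, 0.01, 0, -1, 0, 0, 0.01, 0]'

```text
time_s: 14.9
tool_pos: [0.5187, 0.2867, 0.032]
eef_rot: [3.14, -0.002, 1.164]
wrist_force: [2.0, 1.3, 6.3]
grip_width: 0.463
gripper_force: 30.0
```

```bash
python3 ms.py
```

```text
[5.18700e-01 2.86700e-01 3.20000e-02 6.66881e+01] [2.  1.3 6.3] [ 0.07 -0.17  0.09] 14.9
near end shift px since s7 (array([ 0, -2]), 0.84) far band (array([1, 5]), 0.95)
```

The force has risen to a steady 6 N, and both pin ends match the level, centred prediction within about 1–3 px. I'll release.

>>> apply_moves --series '[0, 0, 0, 0, 0, 0.1, 0, 0, 0, 0, 0.3, 0, 0, 0, 0, 0.6, 0, 0, 0, 0, 1, 0, 0, 0, 0, 1, 0, 0, 0, 0, 1, 0, 0, 0, 0, 1, 0, 0, 0, 0]'

```text
time_s: 15.75
tool_pos: [0.5176, 0.2862, 0.031]
eef_rot: [3.142, -0.0, 1.164]
wrist_force: [-0.5, -0.1, -0.7]
grip_width: 0.988
gripper_force: 0.0
```

```bash
python3 ms.py
```

```text
[5.176e-01 2.862e-01 3.100e-02 6.669e+01] [-0.5 -0.1 -0.7] [-0.1   0.08 -0.01] 15.75
near end shift px since s7 (array([ 0, -1]), 0.94) far band (array([-4, 12]), 0.61)
```

>>> apply_moves --series '[1, 0, 0, -0.05, 0, 1, 0, 0, -0.12, 0, 1, 0, 0, -0.2, 0, 1, 0, 0, -0.3, 0, 1, 0, 0, -0.4, 0, 1, 0, 0, -0.5, 0, 1, 0, 0, -0.6, 0, 1, 0, 0, -0.7, 0, 1, 0, 0, -0.8, 0, 1, 0.1, -0.1, -0.8, 0, 1, 0.2, -0.2, -0.8, 0, 1, 0.3, -0.3, -0.8, 0, 1, 0.4, -0.4, -0.8, 0, 1, 0.5, -0.5, -0.8, 0, 1, 0.5, -0.5, -0.8, 0, 1, 0.5, -0.5, -0.8, 0]'

```text
time_s: 17.4
tool_pos: [0.4385, 0.4841, 0.2719]
eef_rot: [3.141, -0.0, 1.166]
wrist_force: [0.1, -0.3, -0.1]
grip_width: 1.0
gripper_force: 0.0
```

Run:
```python
from fit import *
from scipy.optimize import least_squares
ims={n:arm.read_camera(n)[:,:,::-1] for n in('top','side')};s=arm.state();print(now().round(3),s['time_s'])
for n,im in ims.items():
    cv2.imwrite(f'pics/end_{n}.png',im)
    ref=cv2.imread(f'pics/{n}0.png')
    d=cv2.absdiff(im,ref).max(2)
    W=lambda u,v,z:O+(u*U+v*V+z*Z)/1e3
    m=cv2.inRange(cv2.cvtColor(im,cv2.COLOR_BGR2HSV),(8,60,60),(25,255,255))
    c=proj(n,W(0,0,75))[0];x,y=(c-45).astype(int);m[:y]=0;m[y+90:]=0;m[:,:x]=0;m[:,x+90:]=0
    m=cv2.morphologyEx(m,cv2.MORPH_OPEN,np.ones((9,9)))
    k,l,st,ce=cv2.connectedComponentsWithStats(m);i=1+st[1:,4].argmax()
    pts=cv2.findNonZero((l==i).astype(np.uint8));print(n,'minAreaRect',[np.round(v,1) for v in cv2.minAreaRect(pts)])
    for zz in((75,),):
        e=[np.vstack([proj(n,W(sg*110,22*np.cos(a),75+22*np.sin(a))) for a in A]) for sg in(-1,1)]
        print('  predicted',[np.round(v,1) for v in cv2.minAreaRect(np.vstack(e).astype(np.float32))],'ends',proj(n,np.array([W(-110,0,75),W(110,0,75)])).round(1).tolist())
```

```text
[ 0.44   0.483  0.272 66.662] 17.5
top minAreaRect [array([249.8, 258.9]), array([102.3,  28.1]), np.float64(25.6)]
  predicted [array([249.8, 258.8]), array([123.2,  24.4]), np.float64(23.5)] ends [[305.3, 282.9], [196.5, 235.7]]
side minAreaRect [array([294.3, 207. ]), array([23.1, 73.1]), np.float64(28.3)]
  predicted [array([295.9, 209.7]), array([19. , 78.4]), np.float64(25.6)] ends [[281.5, 239.7], [309.2, 179.6]]
```

Run:
```python
from fit import *
W=lambda u,v,z:O+(u*U+v*V+z*Z)/1e3
for n in('top','side'):
    im=cv2.imread(f'pics/end_{n}.png');hsv=cv2.cvtColor(im,cv2.COLOR_BGR2HSV)
    for lab,f in(('axis',0),('perp',1)):
        # profile along predicted axis, and across at several stations
        if lab=='axis':
            ss=np.arange(-130,131,4);q=proj(n,np.array([W(s_,0,97 if n=='top' else 85) for s_ in ss])).round().astype(int)
            print(n,[(int(s_),int(hsv[y,x,1])) for s_,(x,y) in zip(ss,q) if abs(s_)>86])
        else:
            for st in(-100,-60,0,60,90):
                vv=np.arange(-40,41,4);q=proj(n,np.array([W(st,v_,75) for v_ in vv])).round().astype(int)
                print('  u',st,[int(hsv[y,x,1]) for x,y in q])
```

```text
top [(-130, 4), (-126, 4), (-122, 18), (-118, 24), (-114, 45), (-110, 116), (-106, 119), (-102, 119), (-98, 135), (-94, 125), (-90, 117), (90, 115), (94, 162), (98, 123), (102, 114), (106, 111), (110, 26), (114, 24), (118, 24), (122, 14), (126, 19), (130, 21)]
  u -100 [4, 2, 2, 14, 16, 107, 118, 116, 121, 118, 116, 118, 122, 118, 116, 112, 19, 10, 9, 2, 2]
  u -60 [2, 4, 4, 15, 21, 119, 115, 110, 116, 115, 116, 118, 127, 119, 118, 107, 20, 15, 22, 6, 4]
  u 0 [130, 138, 170, 161, 140, 118, 110, 111, 118, 117, 117, 115, 121, 117, 113, 109, 135, 143, 153, 144, 157]
  u 60 [2, 2, 6, 21, 25, 115, 112, 113, 119, 116, 112, 118, 111, 116, 117, 82, 29, 22, 25, 25, 24]
  u 90 [2, 4, 2, 4, 9, 117, 113, 111, 116, 118, 118, 118, 115, 121, 112, 46, 20, 17, 17, 17, 13]
side [(-130, 130), (-126, 152), (-122, 153), (-118, 140), (-114, 143), (-110, 144), (-106, 145), (-102, 141), (-98, 141), (-94, 144), (-90, 151), (90, 140), (94, 140), (98, 141), (102, 146), (106, 159), (110, 148), (114, 132), (118, 108), (122, 53), (126, 30), (130, 24)]
  u -100 [29, 25, 32, 34, 26, 90, 137, 146, 139, 146, 149, 143, 143, 146, 150, 148, 78, 47, 23, 25, 25]
  u -60 [149, 152, 170, 181, 150, 143, 143, 143, 143, 145, 142, 140, 139, 139, 142, 140, 140, 141, 57, 28, 24]
  u 0 [136, 136, 117, 134, 146, 146, 144, 139, 143, 141, 141, 141, 144, 142, 141, 139, 125, 84, 36, 10, 9]
  u 60 [26, 24, 24, 27, 28, 71, 139, 147, 142, 140, 141, 141, 140, 141, 139, 135, 28, 11, 4, 4, 3]
  u 90 [28, 24, 26, 24, 32, 101, 136, 141, 137, 140, 140, 138, 140, 140, 140, 128, 96, 33, 26, 28, 26]
```

The top view shows the pin spanning u from −112 to +108 mm and v within ±22 mm along its full length. It is seated in both notches, centred to about 2 mm, aligned and level, and the arm is clear.

```bash
python3 -c "
from rig import arm
print(arm.hand_in())"
```

```text
the job is handed in; nothing more can be done
None
```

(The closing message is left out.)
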